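# Load the purple cassettes into their gravity-feed lane

### The arm

A 6-joint arm with a two-finger parallel gripper is mounted at the origin on the work surface. World frame = base frame: x ahead of the robot, y to its left, z up, the work surface at z = 0. Lengths are in mm, angles in rad, forces in N, time in s.
With the tool pointing down it reaches from about 350 to 850 mm from the base axis. Payload 8.1 kg.
Tool frame: the origin (TCP) lies midway between the tips of the shut fingers; the grasp point (between the pads) lies 19 mm behind it (arm.hold_point_z is the distance from the TCP to the grasp point, in mm); z points along the fingers, y is the line along which they close (so a half turn about z gives the same grasp; the last joint's range is limited). The gripper opens to 85 mm and grips with 20 to 120 N. Pads are 22 mm wide; open, the fingers measure 114 mm over their backs; the gripper's body (76 mm by 85 mm) begins 54 mm behind the grasp point. The pads swing forward as they close: fully open they stand 13 mm farther back than shut.
Start: joints at [-1.188, 0.13, 1.488, -0, 1.523, -0.085], TCP at [270.574, -535.533, 231.292] pointing down, gripper open.
Joint ranges: [-2.96, 2.96], [-0.89, 2.26], [0.02, 2.5], [-1.34, 4.48], [0, 2.73], [-2.66, 2.66]. Speed limits (rad/s): [2.39, 2.39, 2.79, 3.14, 3.14, 3.14].

### API

Orientations are given as a rotation vector (axis times angle).
In Python, from rig import arm gives the robot as it stands. The module is installed in compiled form; this text tells all that it offers.
- The arm moves only by the tool carry_out, never from a script. Its argument "steps" is text: rows parted by semicolons, each of 7 numbers parted by spaces: the finger opening in mm, from 0 to 85.4, then the shift along the tool's x, y, z in mm, then the turn, a rotation vector about the tool's x, y, z in rad. A call has 1 to 12 rows; each row is the pose to reach, as a shift and turn from the pose commanded when the call began, along the tool's axes at that moment; what a row does not reach only later rows make up. A row lasts 1/10 s, in which the tool goes at most 50 mm and 8.59 degrees, less where a joint would pass 70% of its speed; a pose out of reach is approached as far as the arm can. A call with a gripper value outside its range is refused whole. The fingers move at their own pace and stop on an object; "squeeze" is the grip in N (left out, the last holds). Time passes only in rows, so rows that repeat a pose let the fingers close. It gives the time, the measured TCP pose, the force, the opening and the grip force at its end, in the units of the state.
- arm.get_obs(): the state, without advancing time (a new reading comes with each control period).
- arm.read_camera(name): name is "scene" or "top" or "wrist"; returns a dict with "img" (400x640x3 uint8, blue, green, red), "depth" (400x640 float32, mm along the optical axis (not along the pixel's ray), 0 where there is no reading), "fx", "fy", "cx", "cy" (pixels), "k1" (the pictures are not rectified: a ray, as slopes to the right and down, at radius r is drawn at 1 + k1 r^2 times it, then the intrinsics apply), "xyz" and "orientation" of the camera in the world. Camera axes: x right, y down, z forward; pixel columns grow to the right and rows downward; lengths in mm; the calibration is good to about 2 mm. A picture is of the moment at which its call begins.
- arm.hand_in(): hands the job in; it is judged then, once.
The state is a dict: "time_s": time; "q": joint angles; "qvel": joint speeds; "effort": joint torques, N m; "tool_pos": TCP position; "ee_rot": TCP orientation; "force": force on the tool from outside, world axes, zero at the start; "moment": the same for the moment, N m; "gripper_width": finger opening in mm; "gripper_force": force on a finger pad.
Only numpy, scipy, OpenCV 4.12 (cv2) and the standard library are available. Lean on these libraries where they do the work, as an engineer would, in place of code of your own. Each camera call takes 0.05 s, during which the arm holds its last target. There are 200 camera calls.

### The job

Take the two purple-lidded cassettes out of the yellow tray and load them, lids up, into the feeder lane with the purple tag: set each one lengthwise between the rails at the open upper end and let it slide, so that one ends against the stop and the other comes to rest right behind it. Set them onto the lane rather than dropping them, keep them upright, and leave the other things in the tray where they stand.

Things in the scene. Friction and masses are not known exactly. Their poses are not given: they have to be found in the camera images.
- tray: shallow open yellow tray, fixed, 258 (x) x 236 (y) mm, walls 18 mm high and 4 mm thick, floor 4 mm above the table; origin under its centre. Holds four cassettes and a small pot in any order, in three rows 92 mm apart (along tray x) of two columns 112 mm apart (along tray y)
- purple_a: closed plastic cassette, a box 90 long (x) x 42 wide (y) x 56 high (z) mm, white below with a purple lid on top; origin at the centre of its underside, z up through the lid. About 0.16 kg. Stands lid up on the tray floor, its length roughly along the tray's y
- purple_b: second cassette, just like purple_a
- orange_case: closed plastic cassette, a box 90 long (x) x 42 wide (y) x 56 high (z) mm, white below with an orange lid on top; origin at the centre of its underside, z up through the lid. About 0.16 kg. Stands lid up on the tray floor, its length roughly along the tray's y. Not wanted
- green_case: closed plastic cassette, a box 90 long (x) x 42 wide (y) x 56 high (z) mm, white below with a green lid on top; origin at the centre of its underside, z up through the lid. About 0.16 kg. Stands lid up on the tray floor, its length roughly along the tray's y. Not wanted
- pot: small specimen pot with a red lid, 44 mm across, 60 mm high, standing in the tray; origin at the centre of its underside. Not wanted
- feeder: fixed steel feeder, base 330 (x) x 136 (y) mm, origin under its centre; two parallel lanes, centre lines 60 mm apart, fall 16 degrees towards -x (nearer the robot). Each is 300 mm long, its floor of free-turning white rollers, 54 wide between rails 15 high, 6 thick, a black stop 40 high at the low end, the high end open. A cassette let go lengthwise on the rollers runs down by itself
- purple_tag: purple plate 34 (x) x 52 (y) x 6 mm fixed just beyond the high end of one of the two lanes, with a flap of the same colour hanging from its far edge; it marks the purple lane (either of the two). Origin at the centre of its underside
- orange_tag: the same plate in orange, marking the other lane, which is not used now
- purple_entry (a point): point on the lane floor (roller tops) 225 mm up from the stop, midway across, a good place to put the centre of a cassette's underside, in the feeder lane that has the purple tag; x axis points UP the lane along its centre line, y across it, z square to the sloping floor. Cassettes can only go in here, along the lane's upper 170 mm
- purple_stop (a point): point on the lane floor (roller tops) where it meets the stop, midway across (45 mm above the table), in the feeder lane that has the purple tag; x axis points UP the lane along its centre line, y across it, z square to the sloping floor. Over the lowest 130 mm three bars cross both lanes 72 mm above the floor, held by outer side plates 82 mm high; cassettes slide under the bars

How it is judged:
By the outcome, as a careful person would: the job done as asked, in the order asked, and still so for the second after the job is handed in, with the robot touching nothing.
It also fails if it takes over 58 s, if anything falls off the work surface, if the arm or the gripper's body presses on something with over 40 N, if the wrist force passes 120 N, or if a joint passes its speed limit or range.

## Working session

There is one attempt and no reset: what is moved stays moved. The work goes in short steps, Python scripts to look and compute and a tool call to move; the robot and the scene stay as the last step left them, time stands still between calls to the robot, and variables do not carry over. Pictures are saved under pics/ and viewed, at most 10 in all, crops included, and the job is handed in when it is done.

Besides the shell and the picture viewer there is one more tool, called after "Emit:" as name(argument=value, ...), one argument or row to a line, values as JSON. carry_out: Moves the arm, as the interface text tells. Its arguments: {"type":"object","properties":{"steps":{"type":"string"},"squeeze":{"type":"number"}},"required":["steps"]}

```bash
mkdir -p pics
python3 - <<'E'
from rig import arm
import cv2,numpy as np,pickle
d={}
for n in("scene","top"):
    c=arm.read_camera(n); d[n]=c; print(n,{k:v for k,v in c.items() if k not in("img","depth")},(c["depth"]>0).mean())
pickle.dump(d,open("d.pkl","wb"))
for n in d: cv2.imwrite(f"pics/{n}0.png",d[n]["img"])
o=arm.get_obs();print(o)
E
```

```text
scene {'fx': 367.13443053093596, 'fy': 367.13443053093596, 'cx': 315.889820468464, 'cy': 202.0903068940549, 'k1': -0.08519746529019268, 'xyz': array([ 965.71315179, -505.18307029,  719.97006105]), 'orientation': array([-2.23265629, -0.80537627,  0.3561541 ])} 0.99595703125
top {'fx': 373.81084422000464, 'fy': 373.81084422000464, 'cx': 315.85609438757643, 'cy': 198.19097088874943, 'k1': -0.02196467923295215, 'xyz': array([ 342.07816646,  -19.61433275, 1038.05980568]), 'orientation': array([-2.1347986 ,  2.10570171, -0.19996019])} 0.99578125
{'time_s': 0.1, 'q': array([-1.18838016e+00,  1.31097318e-01,  1.48919447e+00,  2.82934429e-05,
        1.52300468e+00, -8.54064106e-02]), 'qvel': array([ 0.00045391, -0.00040113, -0.002026  ,  0.00098116,  0.00126121,
        0.00176136]), 'effort': array([ 1.27614345e-03, -5.70952713e+01, -5.01943803e+01, -1.38026344e-04,
        8.05507618e-03, -2.56146319e-05]), 'tool_pos': array([ 270.40251274, -535.04706438,  230.32913461]), 'ee_rot': array([-3.05439574e+00, -7.27777461e-01,  3.51898276e-04]), 'force': array([-0.51145799, -0.13154105,  1.03905648]), 'moment': array([-0.01861061, -0.03888598, -0.05929874]), 'gripper_force': 0.0, 'gripper_width': 85.58456810274168}
```

View pics/scene0.png

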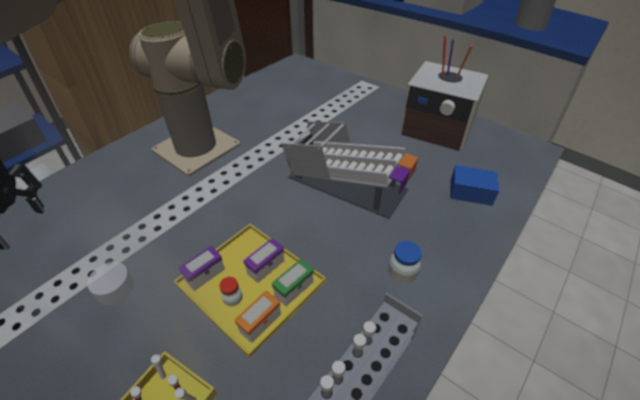

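View pics/top0.png

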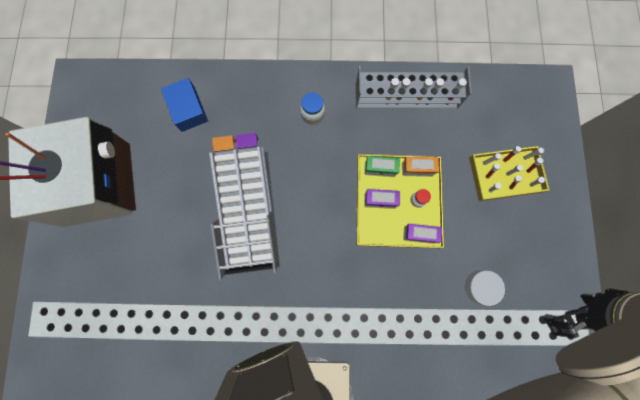

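The top view shows the purple lids at about (382,198) and (424,233), with the pot at (422,198) between and beside them. The purple tag is at (246,141), which makes the right-hand (-y) lane the purple one. Its stop end is near (257,268).

```bash
cat > h.py <<'E'
import cv2,numpy as np,pickle
from scipy.spatial.transform import Rotation as R
def rays(c,uv):
    K=np.array([[c["fx"],0,c["cx"]],[0,c["fy"],c["cy"]],[0,0,1]])
    p=cv2.undistortPoints(np.float64(uv).reshape(-1,1,2),K,np.array([c["k1"],0,0,0.])).reshape(-1,2)
    return np.c_[p,np.ones(len(p))]
def onplane(c,uv,z):
    d=rays(c,uv)@R.from_rotvec(c["orientation"]).as_matrix().T
    return c["xyz"]+d*((z-c["xyz"][2])/d[:,2])[:,None]
def bydepth(c,uv):
    u=np.int32(np.round(uv)).reshape(-1,2); z=c["depth"][u[:,1],u[:,0]]
    return c["xyz"]+(rays(c,u)*z[:,None])@R.from_rotvec(c["orientation"]).as_matrix().T
def blobs(c,lo,hi,amin=60):
    m=cv2.inRange(cv2.cvtColor(c["img"],cv2.COLOR_BGR2HSV),lo,hi)
    return [k for k in cv2.findContours(m,cv2.RETR_EXTERNAL,cv2.CHAIN_APPROX_NONE)[0] if cv2.contourArea(k)>amin]
def rect(P):
    (x,y),(w,h),a=cv2.minAreaRect(np.float32(P[:,:2]))
    if w<h: w,h,a=h,w,a+90
    return np.round([x,y,w,h,(a+90)%180-90],1)
PUR=((125,80,40),(150,255,255))
E
python3 - <<'E'
from h import *
d=pickle.load(open("d.pkl","rb"))
for n in d:
    c=d[n]
    for name,(lo,hi) in dict(pur=PUR,ora=((5,150,120),(17,255,255)),gre=((45,80,50),(85,255,255)),red=((0,150,80),(4,255,255)),yel=((22,120,80),(35,255,255))).items():
        for k in blobs(c,lo,hi):
            k=k.reshape(-1,2); z=bydepth(c,k)[:,2]; zz=18 if name=="yel" else 60
            print(n,name,k.mean(0).round(),"z",np.percentile(z,[10,50,90]).round(),rect(onplane(c,k,zz)))
c=d["top"]
# feeder: points along the purple lane centre, heights
u0=np.array([248,155]);u1=np.array([258,262])
for t in np.linspace(0,1,9):
    print(u0+(u1-u0)*t, bydepth(c,[u0+(u1-u0)*t]).round(1))
cv2.imwrite("pics/f0.png",np.hstack([cv2.resize(c["img"][125:285,195:295],None,fx=3.6,fy=3.6,interpolation=2),cv2.resize(d["scene"]["img"][110:220,280:425],None,fx=2.9,fy=2.9,interpolation=2)[:576].copy() if 0 else cv2.copyMakeBorder(cv2.resize(d["scene"]["img"][110:220,280:425],None,fx=2.9,fy=2.9,interpolation=2),0,257,0,0,0)]))
E
```

```text
scene pur [200. 263.] z [43. 57. 60.] [ 453.5 -304.4   89.5   56.9   85.1]
scene pur [265. 256.] z [40. 55. 61.] [ 546.8 -198.    91.8   51.8   88.5]
scene pur [400. 178.] z [ 90. 121. 130.] [640.3 220.5 109.2  50.3 -79.3]
scene ora [256. 311.] z [56. 58. 60.] [ 633.4 -305.6   89.9   40.5   89.5]
scene ora [408. 161.] z [129. 130. 131.] [622.9 307.8  55.3  38.6 -81.7]
scene gre [293. 277.] z [49. 56. 61.] [ 636.8 -199.9   91.    49.8   86.3]
scene red [228. 285.] z [61. 63. 64.] [ 542.8 -302.1   36.1   31.9  -41.5]
scene yel [174. 383.] z [ 2.  6. 30.] [ 612.7 -509.9  140.3   89.1    8.6]
scene yel [256. 290.] z [ 2.  5. 18.] [ 544.2 -251.8  260.6  235.6   -0.9]
top pur [424. 233.] z [57. 60. 63.] [ 441.8 -300.6   90.7   40.5   84.4]
top pur [382. 197.] z [57. 60. 62.] [ 535.  -192.4   85.7   41.1   89.3]
top pur [ 22. 166.] z [206. 252. 294.] [609.3 793.1 135.    9.1  81.3]
top pur [246. 140.] z [ 96. 131. 133.] [691.2 177.7  60.   40.  -81.8]
top ora [422. 164.] z [57. 60. 62.] [ 626.5 -303.1   89.2   45.   -89.2]
top ora [223. 143.] z [129. 131. 133.] [681.6 241.4  55.7  37.5 -82.7]
top gre [382. 164.] z [45. 59. 62.] [ 625.6 -195.2   89.6   46.9   86.8]
top red [422. 196.] z [61. 64. 66.] [ 540.6 -300.7   35.4   32.7  -89.2]
top yel [403. 199.] z [ 4. 17. 20.] [ 537.8 -248.3  257.   235.7   -1.1]
top yel [512. 170.] z [ 3. 20. 31.] [ 620.3 -560.7  203.3  133.   -81.4]
[248. 155.] [[628.4 158.6 123.4]]
[249.25  168.375] [[597.7 156.9 110.3]]
[250.5  181.75] [[567.5 157.8  81.8]]
[251.75  195.125] [[530.9 149.3  90.9]]
[253.  208.5] [[497.8 146.1  85.3]]
[254.25  221.875] [[452.8 130.3 154.1]]
[255.5  235.25] [[429.8 138.3  67.1]]
[256.75  248.625] [[394.2 135.6  57.6]]
[258. 262.] [[359.6 121.3 124.4]]
```

View pics/f0.png

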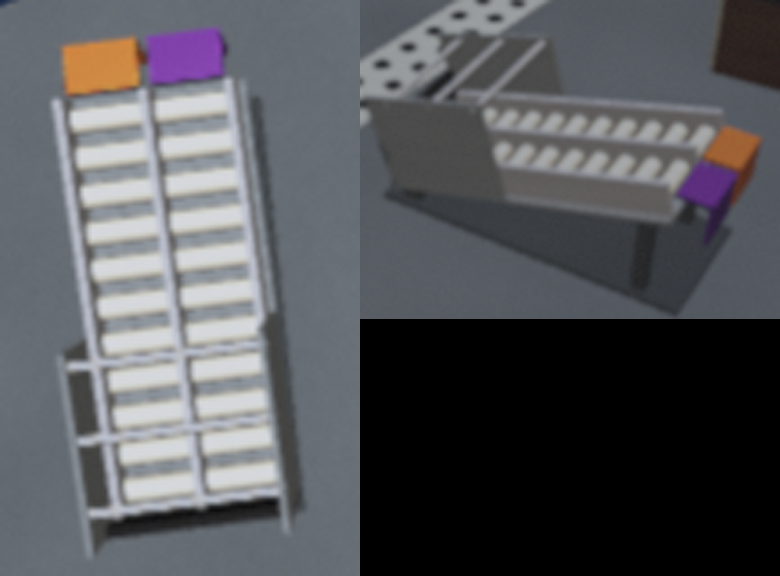

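Now lane geometry, then a close look from over the tray.

```bash
cat >> h.py <<'E'
def rows(o,pos,yaw,tilt=0):
    """shift/turn in present tool axes to reach TCP pos, tool x at yaw (deg), tilted nose-forward by tilt about tool y"""
    M=R.from_rotvec(o["ee_rot"]); T=R.from_euler("z",yaw,degrees=True)*R.from_euler("x",180,degrees=True)*R.from_euler("y",tilt,degrees=True)
    s=M.inv().apply(np.array(pos)-o["tool_pos"]); t=(M.inv()*T).as_rotvec()
    print("shift",s.round(1),"turn",t.round(3),"toolz",T.apply([0,0,1]).round(3)," at",o["tool_pos"].round(1),o["ee_rot"].round(3),"t",o["time_s"])
E
python3 - <<'E'
from h import *
from rig import arm
d=pickle.load(open("d.pkl","rb"))
for n in d:
    c=d[n]
    for nm,(lo,hi) in dict(pur=((120,60,40),(150,255,255)),ora=((5,150,120),(17,255,255))).items():
        for k in blobs(c,lo,hi):
            k=k.reshape(-1,2); P=bydepth(c,k)
            if np.median(P[:,2])>115 and P[:,1].mean()<500: print(n,nm,rect(onplane(c,k,131)))
c=d["top"]
m=cv2.inRange(cv2.cvtColor(c["img"],cv2.COLOR_BGR2HSV),(0,0,185),(180,60,255)); 
U=[]
for k in cv2.findContours(m[140:280,200:280],cv2.RETR_EXTERNAL,2,offset=(200,140))[0]:
    if cv2.contourArea(k)>40:
        (u,v),(w,h),a=cv2.minAreaRect(k); U.append((u,v)); print(round(u,1),round(v,1),round(w),round(h),bydepth(c,[(u,v)]).round(0))
rows(arm.get_obs(),[490,-247,260],90)
E
```

```text
scene pur [675.8 140.9 100.8  46.4 -79.3]
scene ora [659.8 220.3  49.4  34.4 -81.7]
top pur [665.6 163.7  56.3  39.4 -81.8]
top ora [657.  222.4  51.7  34.7 -82.7]
261.9 256.6 5 18 [[374. 123.  51.]]
244.4 255.3 19 51 [[379. 174.  33.]]
259.0 236.5 5 18 [[425. 131.  65.]]
257.5 226.4 5 19 [[453. 136.  71.]]
237.1 200.9 103 51 [[515. 188.  90.]]
252.6 183.6 71 21 [[557. 146. 104.]]
shift [ 325.9 -158.1  -29.3] turn [-1.000e-03 -1.000e-03 -1.103e+00] toolz [ 0. -0. -1.]  at [ 270.4 -535.   230.3] [-3.054 -0.728  0.   ] t 0.1
```

Emit:
carry_out(
  steps="70 326 -158 -29 0 0 -1.103;70 326 -158 -29 0 0 -1.103;70 326 -158 -29 0 0 -1.103;70 326 -158 -29 0 0 -1.103;70 326 -158 -29 0 0 -1.103;70 326 -158 -29 0 0 -1.103;70 326 -158 -29 0 0 -1.103;70 326 -158 -29 0 0 -1.103;70 326 -158 -29 0 0 -1.103;70 326 -158 -29 0 0 -1.103;70 326 -158 -29 0 0 -1.103",
)

```text
time_s: 1.2
tool_pos: [489.4, -248.6, 259.8]
ee_rot: [-2.224, -2.218, 0.001]
force: [0.1, -0.3, -0.9]
gripper_width: 69.7
gripper_force: 0.0
```

Run:
```python
from h import *
from rig import arm
c=arm.read_camera("wrist"); pickle.dump(c,open("w1.pkl","wb")); cv2.imwrite("pics/w1.png",c["img"])
o=arm.get_obs(); print(o["tool_pos"],o["ee_rot"],c["xyz"],R.from_rotvec(c["orientation"]).as_matrix().round(2).tolist())
for nm,(lo,hi) in dict(pur=PUR,ora=((5,150,120),(17,255,255)),gre=((45,80,50),(85,255,255)),red=((0,150,80),(4,255,255))).items():
  for k in blobs(c,lo,hi,200):
    k=k.reshape(-1,2); print(nm,k.mean(0).round(),np.percentile(bydepth(c,k)[:,2],[10,50,90]).round(),rect(onplane(c,k,60)))
```

```text
[ 489.38945508 -248.7539862   259.9138975 ] [-2.22446521e+00 -2.21761072e+00  7.60724150e-04] [ 489.17235136 -178.17655264  403.02800925] [[1.0, -0.0, -0.0], [-0.0, -0.96, -0.27], [0.0, 0.27, -0.96]]
pur [274. 215.] [58. 60. 61.] [ 443.7 -300.2   89.2   41.1   84.8]
pur [370. 105.] [59. 60. 61.] [ 536.7 -193.    87.2   40.2   87.6]
ora [371. 217.] [60. 64. 65.] [ 5.417e+02 -3.010e+02  3.870e+01  3.860e+01 -1.000e-01]
ora [458. 215.] [56. 59. 61.] [ 629.3 -300.9   91.2   41.6   89.6]
gre [467. 107.] [49. 60. 61.] [ 624.9 -194.3   88.5   49.    86.4]
red [372. 217.] [64. 65. 66.] [ 543.6 -304.5   34.7   27.2   38.1]
```

View pics/w1.png

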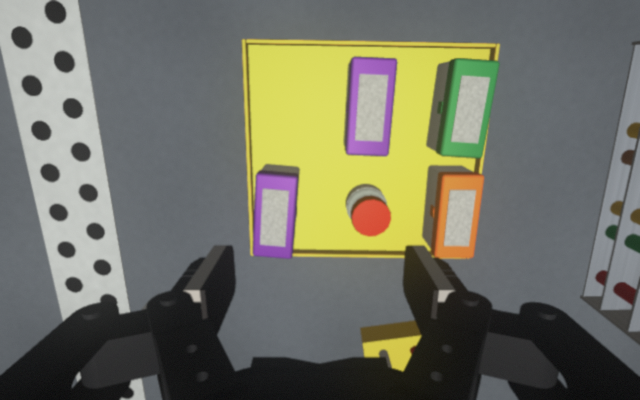

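The wrist view agrees with the top view. The purple lids are at pixels (370,105) and (274,215), which is (537,-193) and (444,-300) in mm, with lid height 60 as expected. I'll pick the (537,-193) one first.

Emit:
carry_out(
  steps="70 56 48 60 0 0 0.04;70 56 48 110 0 0 0.04;70 56 48 150 0 0 0.04;70 56 48 180 0 0 0.04;70 56 48 205 0 0 0.04;70 56 48 225 0 0 0.04;70 56 48 236 0 0 0.04;70 56 48 236 0 0 0.04;30 56 48 236 0 0 0.04;30 56 48 236 0 0 0.04;30 56 48 236 0 0 0.04;30 56 48 236 0 0 0.04",
  squeeze=40,
)

```text
time_s: 2.45
tool_pos: [539.7, -192.4, 26.4]
ee_rot: [2.263, 2.174, 0.002]
force: [-0.6, -1.6, 6.5]
gripper_width: 41.4
gripper_force: 42.4
```

Emit:
carry_out(
  steps="30 0 0 -25 0 0 0;30 0 0 -70 0 0 0;30 0 0 -120 0 0 0;30 329 -83 -224 0 0 1.382;30 329 -83 -224 0 0 1.382;30 329 -83 -224 0 0 1.382;30 329 -83 -224 0 0 1.382;30 329 -83 -224 0 0 1.382;30 329 -83 -224 0 0 1.382;30 329 -83 -224 0 0 1.382;30 329 -83 -224 0 0 1.382;30 329 -83 -224 0 0 1.382",
)

```text
time_s: 3.65
tool_pos: [468.2, 144.1, 250.4]
ee_rot: [-3.115, -0.393, -0.005]
force: [-0.4, -0.7, -1.4]
gripper_width: 41.6
gripper_force: 41.5
```

Emit:
carry_out(
  steps="30 0 0 0 0 0 0;30 0 0 0 0 0 0;30 0 0 0 0 0 0;30 0 0 0 0 0 0",
)

```text
time_s: 4.05
tool_pos: [468.5, 139.9, 248.0]
ee_rot: [3.116, 0.398, -0.001]
force: [-0.4, -0.5, -1.8]
gripper_width: 41.6
gripper_force: 41.5
```

Run:
```python
from h import *
from rig import arm
c=arm.read_camera("wrist"); pickle.dump(c,open("w2.pkl","wb")); cv2.imwrite("pics/w2.png",c["img"])
o=arm.get_obs(); print(o["tool_pos"],o["ee_rot"],o["force"],o["gripper_width"],c["xyz"])
for nm,(lo,hi) in dict(pur=PUR,ora=((5,150,120),(17,255,255))).items():
  for k in blobs(c,lo,hi,200):
    k=k.reshape(-1,2); print(nm,k.mean(0).round(),np.percentile(bydepth(c,k)[:,2],[10,50,90]).round(),rect(onplane(c,k,131)))
```

```text
[468.53883124 139.95575937 248.02992846] [ 3.11633802e+00  3.97212560e-01 -7.66665598e-04] [ 0.91232574  0.02530557 -1.26144105] 41.669459916065215 [535.36594467 158.29659848 391.13052884]
pur [319. 261.] [270. 281. 283.] [399.6 123.4 164.9  98.5  14.6]
```

View pics/w2.png

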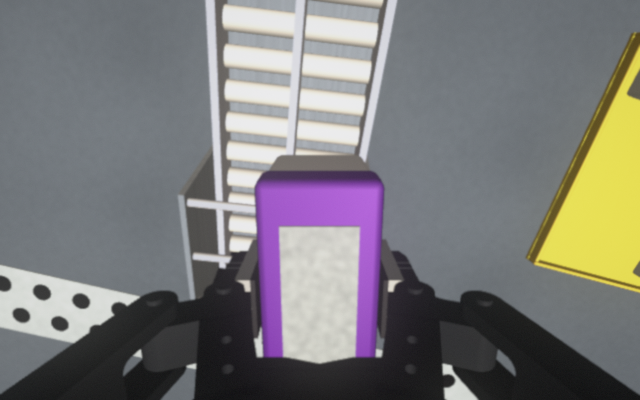

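The lid stays level in the grip, and the cassette fills the lower middle of the view. The purple lane is the right one, between the middle rail (302,0)-(292,150) and the right rail (390,0)-(362,150). The hand's yaw is about 14.5°, so it still needs turning onto the lane. I'll fit the rails by depth.

Run:
```python
from h import *
c=pickle.load(open("w2.pkl","rb"))
vv,uu=np.mgrid[0:150:1,200:410:1]; P=bydepth(c,np.c_[uu.ravel(),vv.ravel()])
P=P[(P[:,2]>70)&(P[:,2]<160)]; a=np.radians(16)
for it,psi in enumerate((8.5,None)):
    if psi is None: psi=ps2
    p=np.radians(psi); n=np.array([-np.sin(a)*np.cos(p),-np.sin(a)*np.sin(p),np.cos(a)])
    h=P@n; l=np.array([-np.sin(p),np.cos(p)]); lat=P[:,:2]@l; x=P[:,:2]@[np.cos(p),np.sin(p)]
    top=np.percentile(h,99); print("psi",psi,"h pct",np.percentile(h,[5,25,50,75,90,99]).round(1))
    T=h>top-6; hist,e=np.histogram(lat[T],bins=np.arange(lat.min(),lat.max(),4)); print(list(zip(e.round(),hist)))
    pk=[]; med=np.median(lat[T]); sl=[]
    for c0 in (e[hist>0.4*hist.max()]+2):
        if pk and c0-pk[-1]<25: continue
        pk.append(c0)
    for c0 in pk:
        s=T&(abs(lat-c0-2)<9); f=np.polyfit(x[s],lat[s],1); sl.append(f[0]); print("rail lat",np.median(lat[s]).round(1),"slope deg",np.degrees(np.arctan(f[0])).round(2),s.sum(),"x",x[s].min().round(),x[s].max().round())
    ps2=psi+np.degrees(np.median(sl))
F=(h>top-18)&(h<top-12); print("floor h",np.percentile(h[F],[50,90]))
print("slope fit",np.linalg.lstsq(np.c_[x[T],lat[T],np.ones(T.sum())],P[T,2],rcond=None)[0])
```

```text
psi 8.5 h pct [-79.6 -66.8 -60.8 -58.8 -44.5 -43.2]
[(np.float64(33.0), np.int64(745)), (np.float64(37.0), np.int64(653)), (np.float64(41.0), np.int64(0)), (np.float64(45.0), np.int64(0)), (np.float64(49.0), np.int64(0)), (np.float64(53.0), np.int64(0)), (np.float64(57.0), np.int64(0)), (np.float64(61.0), np.int64(0)), (np.float64(65.0), np.int64(0)), (np.float64(69.0), np.int64(0)), (np.float64(73.0), np.int64(0)), (np.float64(77.0), np.int64(0)), (np.float64(81.0), np.int64(0)), (np.float64(85.0), np.int64(0)), (np.float64(89.0), np.int64(0)), (np.float64(93.0), np.int64(763)), (np.float64(97.0), np.int64(532)), (np.float64(101.0), np.int64(0)), (np.float64(105.0), np.int64(0)), (np.float64(109.0), np.int64(0)), (np.float64(113.0), np.int64(0)), (np.float64(117.0), np.int64(0)), (np.float64(121.0), np.int64(0)), (np.float64(125.0), np.int64(0)), (np.float64(129.0), np.int64(0)), (np.float64(133.0), np.int64(0)), (np.float64(137.0), np.int64(0)), (np.float64(141.0), np.int64(0)), (np.float64(145.0), np.int64(0)), (np.float64(149.0), np.int64(126)), (np.float64(153.0), np.int64(904)), (np.float64(157.0), np.int64(454)), (np.float64(161.0), np.int64(0))]Traceback (most recent call last):
  File "<stdin>", line 12, in <module>
IndexError: boolean index did not match indexed array along axis 0; size of axis is 34 but size of corresponding boolean axis is 33
```

Run:
```python
from h import *
from rig import arm
c=pickle.load(open("w2.pkl","rb"))
vv,uu=np.mgrid[0:150,200:410]; P=bydepth(c,np.c_[uu.ravel(),vv.ravel()]); P=P[(P[:,2]>70)&(P[:,2]<160)]
a=np.radians(16); psi=8.5
for _ in range(2):
    p=np.radians(psi); n=np.array([-np.sin(a)*np.cos(p),-np.sin(a)*np.sin(p),np.cos(a)]); h=P@n
    lat=P[:,:2]@[-np.sin(p),np.cos(p)]; x=P[:,:2]@[np.cos(p),np.sin(p)]; T=h>-49; L=[];S=[]
    for c0 in (36.5,96.5,156.5):
        s=T&(abs(lat-c0)<9); L.append(np.median(lat[s])); S.append(np.polyfit(x[s],lat[s],1)[0])
    print(psi,np.round(L,1),np.degrees(S).round(2)); psi+=np.degrees(np.mean(S)) if _==0 else 0
cen=(L[0]+L[1])/2; fl=np.median(h[(h>-62)&(h<-57)]); print("centre lat",cen,"floor h",fl,"rail h",np.median(h[T]))
z=107.0; X=(z*np.cos(a)-fl)/np.sin(a)  # horizontal distance along p where the floor is at z
E=np.array([X*np.cos(p)-cen*np.sin(p),X*np.sin(p)+cen*np.cos(p),z]); print("entry",E)
o=arm.get_obs()
for up in (22+60,22+15,22):   # TCP above underside, square to floor
    rows(o,E+n*up,psi,tilt=-16)
```

```text
8.5 [ 36.9  96.6 155.8] [-0.45 -0.36 -0.77]
7.973197592248325 [ 42.1 101.7 160.8] [ 0.06  0.17 -0.26]
centre lat 71.93682681476984 floor h -59.75492867789669 rail h -44.05584457432907
entry [574.26028097 153.07212146 107.        ]
shift [83.2 11.2 62.2] turn [ 0.016 -0.278  0.114] toolz [-0.273 -0.038 -0.961]  at [468.5 140.  248. ] [ 3.116e+00  3.970e-01 -1.000e-03] t 4.1
shift [ 95.6  12.7 105.4] turn [ 0.016 -0.278  0.114] toolz [-0.273 -0.038 -0.961]  at [468.5 140.  248. ] [ 3.116e+00  3.970e-01 -1.000e-03] t 4.1
shift [ 99.7  13.1 119.8] turn [ 0.016 -0.278  0.114] toolz [-0.273 -0.038 -0.961]  at [468.5 140.  248. ] [ 3.116e+00  3.970e-01 -1.000e-03] t 4.1
```

```bash
cat >> h.py <<'E'
PSI=7.97; ENTRY=np.array([574.3,153.1,107.]); _p=np.radians(PSI);_a=np.radians(16)
N=np.array([-np.sin(_a)*np.cos(_p),-np.sin(_a)*np.sin(_p),np.cos(_a)])
E
python3 - <<'E'
from h import *
from rig import arm
for up in (102,): rows(arm.get_obs(),ENTRY+N*up,PSI,16)
E
```

```text
shift [77.8 10.6 42.9] turn [-0.016  0.279  0.114] toolz [ 0.273  0.038 -0.961]  at [468.5 140.  248. ] [ 3.116e+00  3.970e-01 -1.000e-03] t 4.1
```

Emit:
carry_out(
  steps="30 78 11 43 -0.016 0.279 0.114;30 78 11 43 -0.016 0.279 0.114;30 78 11 43 -0.016 0.279 0.114;30 78 11 43 -0.016 0.279 0.114;30 78 11 43 -0.016 0.279 0.114;30 78 11 43 -0.016 0.279 0.114;30 78 11 43 -0.016 0.279 0.114;30 78 11 43 -0.016 0.279 0.114",
)

```text
time_s: 4.9
tool_pos: [547.1, 149.5, 206.0]
ee_rot: [-3.085, -0.214, -0.434]
force: [-0.6, 0.2, -2.1]
gripper_width: 41.5
gripper_force: 41.5
```

Run:
```python
from h import *
from rig import arm
c=arm.read_camera("wrist"); cv2.imwrite("pics/w3.png",c["img"])
o=arm.get_obs(); print(o["force"])
for up in (32,22.5): rows(o,ENTRY+N*up,PSI,16)
vv,uu=np.mgrid[0:170:2,100:520:2]; P=bydepth(c,np.c_[uu.ravel(),vv.ravel()]); p=_p=np.radians(PSI)
h=P@N; lat=P[:,:2]@[-np.sin(p),np.cos(p)]; x=P[:,:2]@[np.cos(p),np.sin(p)]; T=(h>-49)&(h<-40)&(x>500)
for c0 in (42,102,161):
    s=T&(abs(lat-c0)<10); print(s.sum(), np.median(lat[s]) if s.any() else None)
```

```text
[ 0.75493645  0.0547858  -2.00105101]
shift [-0.8  0.2 70.6] turn [ 0.    -0.    -0.001] toolz [ 0.273  0.038 -0.961]  at [547.  149.5 205.8] [-3.085 -0.214 -0.434] t 4.95
shift [-0.8  0.2 80.1] turn [ 0.    -0.    -0.001] toolz [ 0.273  0.038 -0.961]  at [547.  149.5 205.8] [-3.085 -0.214 -0.434] t 4.95
217 42.07796618032852
193 101.95127529416821
262 160.63894706776918
```

View pics/w3.png

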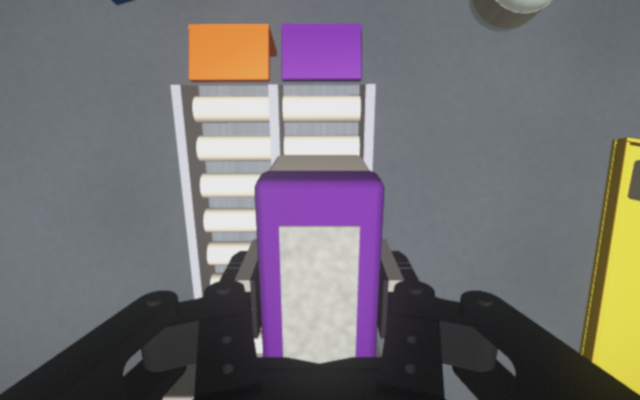

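The cassette at (320,260) is square to the purple lane and centred between its rails, under the purple tag at (321,52). I'll lower it along the lane normal and slow down near contact.

Emit:
carry_out(
  steps="30 -1 0 35 0 0 0;30 -1 0 60 0 0 0;30 -1 0 70 0 0 0;30 -1 0 74 0 0 0;30 -1 0 77 0 0 0;30 -1 0 78 0 0 0;30 -1 0 79 0 0 0;30 -1 0 79 0 0 0",
)

```text
time_s: 5.75
tool_pos: [567.9, 152.4, 130.0]
ee_rot: [-3.084, -0.214, -0.436]
force: [-0.3, -0.5, -1.6]
gripper_width: 41.6
gripper_force: 41.5
```

Emit:
carry_out(
  steps="30 0 0 0.5 0 0 0;30 0 0 1 0 0 0;30 0 0 1 0 0 0",
)

```text
time_s: 6.05
tool_pos: [567.9, 152.4, 128.5]
ee_rot: [-3.084, -0.214, -0.435]
force: [-1.0, -0.2, -1.0]
gripper_width: 41.5
gripper_force: 41.8
```

Emit:
carry_out(
  steps="30 0 0 0.5 0 0 0;30 0 0 1 0 0 0;30 0 0 1 0 0 0",
)

```text
time_s: 6.35
tool_pos: [569.0, 152.6, 128.8]
ee_rot: [-3.084, -0.214, -0.438]
force: [-3.0, -0.3, 6.9]
gripper_width: 41.7
gripper_force: 42.7
```

Contact (about 9 N). Release, then back off.

Emit:
carry_out(
  steps="70 0 0 0 0 0 0;70 0 0 0 0 0 0;70 0 0 0 0 0 0;70 0 0 0 0 0 0;70 0 0 -20 0 0 0;70 0 0 -60 0 0 0;70 0 0 -105 0 0 0;70 0 0 -120 0 0 0;70 0 0 -120 0 0 0;70 0 0 -120 0 0 0;70 0 0 -120 0 0 0",
)

```text
time_s: 7.45
tool_pos: [534.3, 147.6, 239.9]
ee_rot: [-3.086, -0.214, -0.428]
force: [-0.2, -0.8, -0.5]
gripper_width: 70.3
gripper_force: 0.0
```

Run:
```python
from h import *
from rig import arm
c=arm.read_camera("scene"); t=arm.read_camera("top")
A=cv2.resize(c["img"][100:230,270:430],(640,520),interpolation=2); cv2.imwrite("pics/s4.png",A)
for k in blobs(t,*PUR):
    k=k.reshape(-1,2);P=bydepth(t,k);print(k.mean(0).round(),np.median(P,axis=0).round(),rect(onplane(t,k,60)))
rows(arm.get_obs(),[460,-160,230],86)
rows(arm.get_obs(),[443.7,-300.5,120],84.8)
```

```text
[424. 233.] [ 442. -301.   60.] [ 441.8 -300.6   90.7   40.5   84.4]
[ 22. 166.] [556. 633. 253.] [609.6 793.5 134.1   8.7  81.3]
[246. 140.] [673. 167. 131.] [691.3 177.7  60.   40.3 -81.8]
shift [-114.4  294.4  -21.9] turn [ 0.188 -0.231 -1.354] toolz [ 0. -0. -1.]  at [534.4 147.6 240. ] [-3.086 -0.214 -0.428] t 7.55
shift [-178.5  431.3   74.3] turn [ 0.185 -0.233 -1.333] toolz [ 0. -0. -1.]  at [534.4 147.6 240. ] [-3.086 -0.214 -0.428] t 7.55
```

View pics/s4.png

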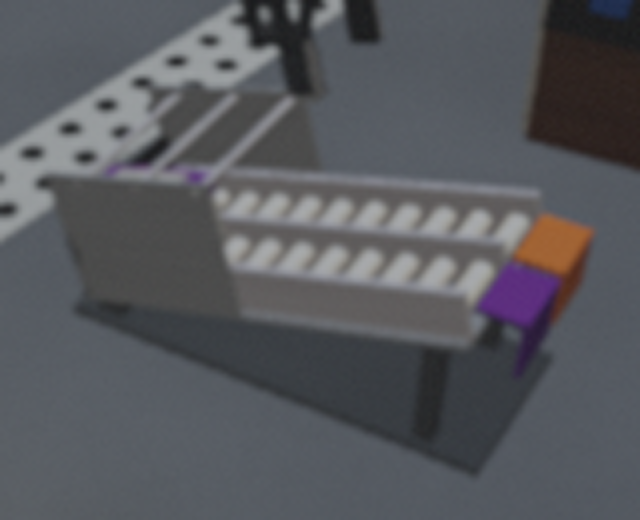

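The first cassette is down at the stop: its purple lid edge shows behind the side plate at (110-205,172), and the upper lane is clear. Next is the second one.

Emit:
carry_out(
  steps="70 -156 431 -3 0.185 -0.233 -1.333;70 -156 431 -3 0.185 -0.233 -1.333;70 -156 431 -3 0.185 -0.233 -1.333;70 -156 431 -3 0.185 -0.233 -1.333;70 -156 431 -3 0.185 -0.233 -1.333;70 -156 431 -3 0.185 -0.233 -1.333;70 -156 431 -3 0.185 -0.233 -1.333;70 -156 431 -3 0.185 -0.233 -1.333;70 -156 431 -3 0.185 -0.233 -1.333;70 -156 431 -3 0.185 -0.233 -1.333;70 -156 431 -3 0.185 -0.233 -1.333;70 -156 431 -3 0.185 -0.233 -1.333",
)

```text
time_s: 8.75
tool_pos: [444.1, -301.2, 200.4]
ee_rot: [-2.322, -2.115, -0.003]
force: [1.0, 0.4, 0.6]
gripper_width: 70.1
gripper_force: 0.0
```

Run:
```python
from h import *
from rig import arm
import time
c=arm.read_camera("wrist")
for k in blobs(c,*PUR,200):
    k=k.reshape(-1,2); print(k.mean(0).round(),np.median(bydepth(c,k)[:,2]).round(),rect(onplane(c,k,60)))
rows(arm.get_obs(),[443.7,-300.5,26],84.8)
```

```text
[318. 178.] 60.0 [ 443.4 -300.2   87.7   39.8   84.9]
shift [ -1.2  -1.1 174.8] turn [ 0.001 -0.003 -0.002] toolz [ 0. -0. -1.]  at [ 444.6 -299.9  200.8] [-2.322 -2.115 -0.005] t 8.8
```

Emit:
carry_out(
  steps="66 -1 -1 45 0 0 0;66 -1 -1 90 0 0 0;66 -1 -1 120 0 0 0;66 -1 -1 145 0 0 0;66 -1 -1 163 0 0 0;66 -1 -1 174 0 0 0;66 -1 -1 174 0 0 0;30 -1 -1 174 0 0 0;30 -1 -1 174 0 0 0;30 -1 -1 174 0 0 0;30 -1 -1 174 0 0 0",
)

```text
time_s: 9.9
tool_pos: [445.8, -301.4, 29.9]
ee_rot: [2.316, 2.115, 0.006]
force: [0.7, 1.1, 6.3]
gripper_width: 41.4
gripper_force: 42.3
```

Run:
```python
from h import *
from rig import arm
o=arm.get_obs();rows(o,[444,-300,150],84.8)
rows(o,ENTRY+N*122,PSI,16)
```

```text
shift [   1.1   -1.3 -120.1] turn [0.006 0.    0.   ] toolz [ 0. -0. -1.]  at [ 445.8 -301.4   29.9] [2.316 2.115 0.006] t 9.9
shift [ 456.5   55.2 -194.2] turn [-0.182  0.232  1.332] toolz [ 0.273  0.038 -0.961]  at [ 445.8 -301.4   29.9] [2.316 2.115 0.006] t 9.9
```

Emit:
carry_out(
  steps="30 0 0 -25 0 0 0;30 0 0 -70 0 0 0;30 0 0 -120 0 0 0;30 457 55 -194 -0.182 0.232 1.332;30 457 55 -194 -0.182 0.232 1.332;30 457 55 -194 -0.182 0.232 1.332;30 457 55 -194 -0.182 0.232 1.332;30 457 55 -194 -0.182 0.232 1.332;30 457 55 -194 -0.182 0.232 1.332;30 457 55 -194 -0.182 0.232 1.332;30 457 55 -194 -0.182 0.232 1.332;30 457 55 -194 -0.182 0.232 1.332",
)

```text
time_s: 11.1
tool_pos: [529.4, 96.6, 214.4]
ee_rot: [-3.072, -0.41, -0.395]
force: [0.3, -1.1, -1.4]
gripper_width: 41.3
gripper_force: 41.4
```

Run:
```python
from h import *
from rig import arm
o=arm.get_obs();print(o["gripper_width"]);rows(o,ENTRY+N*102,PSI,16)
```

```text
41.273182962140986
shift [ 27.  -46.5  15.9] turn [-0.017  0.025  0.124] toolz [ 0.273  0.038 -0.961]  at [529.4  96.6 214.4] [-3.072 -0.41  -0.395] t 11.1
```

Emit:
carry_out(
  steps="30 20 -35 8 -0.01 0.02 0.09;30 20 -35 8 -0.01 0.02 0.09;30 20 -35 8 -0.01 0.02 0.09;30 20 -35 8 -0.01 0.02 0.09;30 20 -35 8 -0.01 0.02 0.09;30 20 -35 8 -0.01 0.02 0.09",
)

```text
time_s: 11.7
tool_pos: [541.0, 133.2, 210.6]
ee_rot: [-3.08, -0.275, -0.423]
force: [-0.2, -0.7, -1.7]
gripper_width: 41.6
gripper_force: 41.6
```

Run:
```python
from h import *
from rig import arm
o=arm.get_obs();print(o["gripper_width"]);rows(o,ENTRY+N*102,PSI,16)
```

```text
41.648318913155656
shift [  6.4 -14.8   7.5] turn [-0.007  0.006  0.038] toolz [ 0.273  0.038 -0.961]  at [541.  133.2 210.6] [-3.08  -0.275 -0.423] t 11.7
```

Emit:
carry_out(
  steps="30 6 -15 8 -0.007 0.006 0.038;30 6 -15 8 -0.007 0.006 0.038;30 6 -15 8 -0.007 0.006 0.038;30 6 -15 8 -0.007 0.006 0.038;30 6 -15 8 -0.007 0.006 0.038",
)

```text
time_s: 12.2
tool_pos: [546.1, 150.0, 204.7]
ee_rot: [-3.084, -0.217, -0.433]
force: [0.0, -0.1, -1.6]
gripper_width: 41.3
gripper_force: 41.7
```

Run:
```python
from h import *
from rig import arm
c=arm.read_camera("wrist"); t=arm.read_camera("top"); cv2.imwrite("pics/w5.png",c["img"])
o=arm.get_obs();print(o["gripper_width"]);rows(o,ENTRY+N*25.9,PSI,16)
k=max(blobs(c,*PUR,2000),key=cv2.contourArea).reshape(-1,2); print(k.min(0),k.max(0))
```

```text
41.407697074742416
shift [ 0.3  1.1 75.8] turn [-0.     0.     0.001] toolz [ 0.273  0.038 -0.961]  at [546.1 150.2 204.6] [-3.084 -0.217 -0.433] t 12.3
[257 168] [381 357]
```

View pics/w5.png

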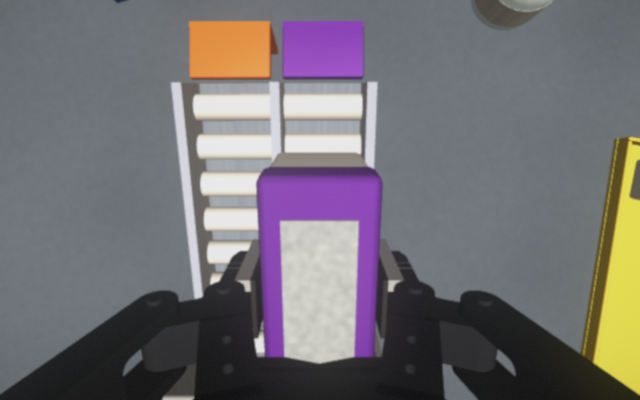

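The view matches the first placing: the cassette at (320,260) is square between the rails. I'll lower it the same way.

Emit:
carry_out(
  steps="30 0 1 35 0 0 0;30 0 1 58 0 0 0;30 0 1 68 0 0 0;30 0 1 72 0 0 0;30 0 1 73.5 0 0 0;30 0 1 74.5 0 0 0;30 0 1 75 0 0 0;30 0 1 75 0 0 0",
)

```text
time_s: 13.1
tool_pos: [567.0, 152.6, 133.3]
ee_rot: [-3.084, -0.217, -0.435]
force: [-0.0, -0.3, -2.2]
gripper_width: 41.4
gripper_force: 41.7
```

Emit:
carry_out(
  steps="30 0 0 0.5 0 0 0;30 0 0 1 0 0 0;30 0 0 1 0 0 0",
)

```text
time_s: 13.4
tool_pos: [567.3, 152.7, 132.1]
ee_rot: [-3.084, -0.217, -0.435]
force: [-0.9, -0.7, 2.1]
gripper_width: 41.4
gripper_force: 42.1
```

Light touch; half a millimetre more, then release.

Emit:
carry_out(
  steps="30 0 0 0.5 0 0 0;30 0 0 0.5 0 0 0;70 0 0 0.5 0 0 0;70 0 0 0.5 0 0 0;70 0 0 0.5 0 0 0;70 0 0 0.5 0 0 0;70 0 0 -20 0 0 0;70 0 0 -60 0 0 0;70 0 0 -105 0 0 0;70 0 0 -120 0 0 0;70 0 0 -120 0 0 0;70 0 0 -120 0 0 0",
)

```text
time_s: 14.6
tool_pos: [534.0, 147.9, 245.8]
ee_rot: [-3.084, -0.217, -0.432]
force: [-0.7, 0.4, -0.1]
gripper_width: 70.0
gripper_force: 0.0
```

Emit:
carry_out(
  steps="70 -60 60 -60 0 0 0;70 -120 150 -60 0 0 0;70 -120 200 -60 0 0 0;70 -120 200 -60 0 0 0;70 -120 200 -60 0 0 0;70 -120 200 -60 0 0 0;70 -120 200 -60 0 0 0;70 -120 200 -60 0 0 0",
)

```text
time_s: 15.4
tool_pos: [431.4, -67.8, 269.7]
ee_rot: [-3.083, -0.217, -0.429]
force: [-0.8, 0.4, -0.5]
gripper_width: 70.1
gripper_force: 0.0
```

Run:
```python
from h import *
from rig import arm
c=arm.read_camera("scene"); t=arm.read_camera("top")
cv2.imwrite("pics/s6.png",np.hstack([cv2.resize(c["img"][100:230,270:430],(480,390),interpolation=2),cv2.resize(t["img"][130:280,195:295],(260,390),interpolation=2)]))
a=np.radians(16);p=np.radians(PSI)
for n,cam in(("scene",c),("top",t)):
  for lo,hi in (PUR,((5,150,120),(17,255,255)),((45,80,50),(85,255,255))):
    for k in blobs(cam,lo,hi,40):
      k=k.reshape(-1,2);P=bydepth(cam,k);print(n,k.mean(0).round(),np.median(P,axis=0).round(),rect(onplane(cam,k,60)))
print(arm.get_obs()["tool_pos"])
```

```text
scene [400. 178.] [681. 161. 121.] [639.6 219.6 113.   48.5 -71.8]
scene [337. 152.] [500. 123. 136.] [439.9 215.3  85.9  48.4  60.9]
scene [257. 311.] [ 633. -306.   58.] [ 633.3 -305.7   90.2   41.6   88.6]
scene [408. 161.] [658. 220. 130.] [622.9 307.8  55.3  38.6 -81.6]
scene [293. 278.] [ 634. -197.   55.] [ 636.8 -200.1   91.4   49.8   86.3]
top [259. 266.] [349. 121. 101.] [349.6 128.1  47.2  12.3 -81.1]
top [264. 251.] [387. 110. 108.] [389.3 115.7  43.    9.5  10.5]
top [255. 232.] [434. 130. 123.] [438.6 142.8  44.6  43.6 -81.4]
top [251. 207.] [493. 142. 141.] [502.1 154.2  66.5  46.6  10.9]
top [ 22. 166.] [557. 634. 254.] [609.3 793.5 134.1   9.1  81.6]
top [246. 140.] [666. 168. 131.] [691.3 177.7  60.   40.3 -81.8]
top [422. 165.] [ 625. -304.   60.] [ 626.5 -303.1   89.3   45.   -89.1]
top [223. 143.] [657. 224. 131.] [681.6 241.4  55.7  37.5 -82.7]
top [382. 164.] [ 627. -196.   59.] [ 625.6 -195.2   89.6   46.9   86.8]
[431.73282623 -66.96038947 270.3213659 ]
```

View pics/s6.png

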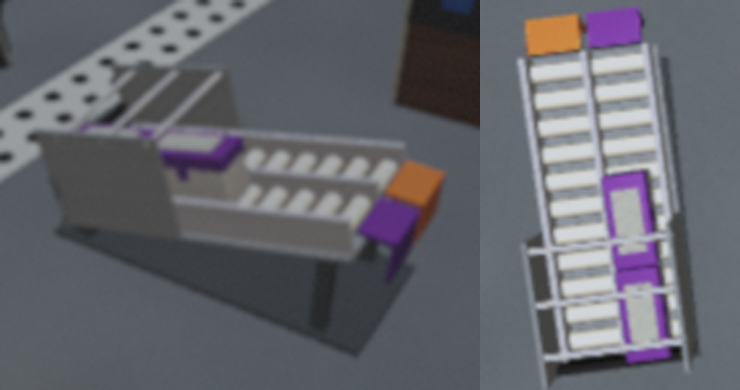

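Both purple cassettes are in the purple lane, lids up. The lower one is against the stop at (645,315) and the upper one touches it at (630,220). The orange and green cassettes have not moved, and the arm is clear.

```bash
python3 -c "
from rig import arm
print(arm.hand_in())"
```

```text
the job is handed in; nothing more can be done
None
```

Both purple-lidded cassettes are in the purple-tagged lane, lids up, one against the stop and the other right behind it; the job was handed in at about 15.5 s with the arm clear, though hand-in gave no verdict.

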